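# Set a marked tube under the drill and fit the clamp sockets

### The arm

A 7-joint arm with a two-finger parallel gripper is mounted at the origin on the work surface. World frame = base frame: x ahead of the robot, y to its left, z up, the work surface at z = 0. Lengths are in m, angles in rad, forces in N, time in s.
With the tool pointing down it reaches from about 0.4 to 0.875 m from the base axis. Payload 19.3 kg.
Tool frame: the origin (TCP) lies midway between the tips of the shut fingers; the grasp point (between the pads) lies bot.tcp_to_grasp behind it (bot.tcp_to_grasp is the distance from the TCP to the grasp point, in m); z points along the fingers, y is the line along which they close (so a half turn about z gives the same grasp; the last joint's range is limited). The gripper opens to 85 mm and grips with 20 to 120 N. Pads are 22 mm wide; open, the fingers measure 114 mm over their backs; the gripper's body (76 mm by 85 mm) begins 54 mm behind the grasp point. The pads swing forward as they close: fully open they stand 13 mm farther back than shut.
Start: joints at [1.262, 0.521, -0.036, 1.599, 0.021, 1.021, -0.113], TCP at [0.148, -0.607, 0.231] pointing down, gripper open.
Joint ranges: [-2.91, 2.91], [-0.3, 2.13], [-1.5, 1.42], [0.17, 2.43], [-1.26, 4.41], [0.16, 1.93], [-2.52, 2.52]. Speed limits (rad/s): [1.89, 1.89, 2.39, 2.39, 3.01, 3.01, 3.01].

### API

Orientations are given as [roll, pitch, yaw] about the fixed x, y, z axes, in that order (R = Rz(yaw) Ry(pitch) Rx(roll)).
In Python, from workcell import observe, imaging, bot gives the robot as it stands.
- The arm moves only by the tool send_rows, never from a script. Its argument "plan" is text: rows parted by semicolons, each of 7 numbers parted by spaces: the shift along the tool's x, y, z in m, then the turn, a rotation vector about the tool's x, y, z in degrees, then the finger opening in m, from 0 to 0.0854. In form: dx dy dz rx ry rz claw; .... A call has 1 to 10 rows; each row is the pose to reach, as a shift and turn from the pose commanded when the call began, along the tool's axes at that moment; what a row does not reach only later rows make up. A row lasts 1/12 s, in which the tool goes at most 41.7 mm and 7.16 degrees, less where a joint would pass 70% of its speed; a pose out of reach is approached as far as the arm can. A call with a gripper value outside its range is refused whole. The fingers move at their own pace and stop on an object; "grip_force" is the grip in N (left out, the last holds). Time passes only in rows, so rows that repeat a pose let the fingers close. It gives the time, the measured TCP pose, the force, the opening and the grip force at its end, in the units of the state.
- observe(): the state, without advancing time (a new reading comes with each control period).
- imaging.grab_frame(name): name is "side" or "top"; returns a dict with "color" (400x640x3 uint8, red, green, blue), "fx", "fy", "cx", "cy" (pixels), "eye" and "orientation" of the camera in the world. Camera axes: x right, y down, z forward; pixel columns grow to the right and rows downward; lengths in m; the calibration is good to about 2 mm. A picture is of the moment at which its call begins. There is no depth.
- bot.job_done(): hands the job in; it is judged then, once.
The state is a dict: "clock": time; "qpos": joint angles; "qd": joint speeds; "joint_efforts": joint torques, N m; "position": TCP position; "tool_rot": TCP orientation; "force": force on the tool from outside, world axes, zero at the start; "moment": the same for the moment, N m; "grip_width": finger opening in m; "finger_force": force on a finger pad.
Only numpy, scipy, OpenCV 4.12 (cv2) and the standard library are available. Lean on these libraries where they do the work, as an engineer would, in place of code of your own. Each camera call takes 0.05 s, during which the arm holds its last target. There are 200 camera calls.

### The job

Get the steel tube ready for spot drilling: first slide it on the drill jig until its white cross sits right under the drill tip, with the tube lying parallel to the row of clamps, and let go of it. Then push every socket down onto a square drive of the clamps, one to a drive, until it clicks and sits fully home. Also put the soapstone holder flat into the green tray, leave the welding magnet, mug and tape measure where they are, and if the tube has been knocked off its mark, set it right again.

Things in the scene. Friction and masses are not known exactly. Their poses are not given: they have to be found in the camera images.
- jig: fixed drill jig: dark steel base plate 8 mm thick, a blue drill on a column (at x = +130 mm), a row of 4 yellow cam clamps at x = -120 mm. Origin on the work surface straight under the drill tip; x away from the robot, y left along the row; plate x -155 to +175, y -175 to +240 mm. From each clamp a jaw 22 mm wide, 12 mm above the plate, reaches to x = -52 mm
- drill_tip (a point): tip of the drill bit (10 mm thick), 56 mm above the work surface, 8 mm above the tube's top face. Chuck (32 mm across) from 140 mm up, blue drill body (56 mm across) and its 44 mm wide arm towards the column from 200 mm up to 360 mm. Fixed to the jig; its x, y, z are the jig's
- tube_center (a point): grey square steel tube 40 x 40 x 200 mm, about 0.7 kg, lying on the jig's base plate, 48 mm tall to its top above the work surface; this point: its centre, half-way up. y runs along its length, z up; the white cross is 55 mm from the centre towards -y
- tube_mark (a point): centre of the white soapstone cross (34 mm) on the tube's top face, 45 mm from the tube's -y end and 155 mm from the other end, midway across; axes as the tube's
- drive0 (a point): one of 4 cam clamps in a row, 95 mm apart. This point: on its axis at the top of its yellow disc (52 mm across), 28 mm above the work surface: a socket's underside rests here when home. A 19 mm square drive stands up 42 mm from it, the last 8 mm tapering to 11 mm, sides parallel to the jig's x, y. Any socket fits any drive
- drive1 (a point): a cam clamp just like drive0, same sizes, same point. Spring ball (all drives): brass, sticks out 4 mm on the jig's +x side, 17 mm above this point. A socket that is not pushed hangs on it about 20 mm above home; about 15 N down pushes it past, it clicks about 5 mm before home and then stays
- drive2 (a point): a cam clamp just like drive0, same sizes, same point. Spring ball (all drives): brass, sticks out 4 mm on the jig's +x side, 17 mm above this point. A socket that is not pushed hangs on it about 20 mm above home; about 15 N down pushes it past, it clicks about 5 mm before home and then stays
- drive3 (a point): a cam clamp just like drive0, same sizes, same point. Spring ball (all drives): brass, sticks out 4 mm on the jig's +x side, 17 mm above this point. A socket that is not pushed hangs on it about 20 mm above home; about 15 N down pushes it past, it clicks about 5 mm before home and then stays
- socket0_center (a point): blackened steel socket, 0.3 kg, standing upright, perhaps absent: body 40 mm square up to 54 mm (orange band at 48 mm), then a round bright end 39 mm across up to the top at 72 mm. In its underside a 21 mm square hole, 46 mm deep, sides parallel to the flats and to its x, y (fits a drive at any quarter turn). This point: its centre, 36 mm above the underside; z up
- socket1_center (a point): blackened steel socket, 0.3 kg, standing upright, perhaps absent: body 40 mm square up to 54 mm (orange band at 48 mm), then a round bright end 39 mm across up to the top at 72 mm. In its underside a 21 mm square hole, 46 mm deep, sides parallel to the flats and to its x, y (fits a drive at any quarter turn). This point: its centre, 36 mm above the underside; z up
- socket2_center (a point): blackened steel socket, 0.3 kg, standing upright, perhaps absent: body 40 mm square up to 54 mm (orange band at 48 mm), then a round bright end 39 mm across up to the top at 72 mm. In its underside a 21 mm square hole, 46 mm deep, sides parallel to the flats and to its x, y (fits a drive at any quarter turn). This point: its centre, 36 mm above the underside; z up
- socket3_center (a point): blackened steel socket, 0.3 kg, standing upright, perhaps absent: body 40 mm square up to 54 mm (orange band at 48 mm), then a round bright end 39 mm across up to the top at 72 mm. In its underside a 21 mm square hole, 46 mm deep, sides parallel to the flats and to its x, y (fits a drive at any quarter turn). This point: its centre, 36 mm above the underside; z up
- marker_center (a point): soapstone holder, a flat bright bar with a red grip, 110 x 18 x 14 mm (white tip 16 mm more at the +x end), 60 g, lying flat; this point: its centre, 7 mm above its underside; x along its length, z up
- tray: fixed green tray 160 x 90 mm outside, 22 mm tall, walls and floor 4 mm; origin at the centre of its underside, x along its length, z up
- magnet_center (a point): flat red corner welding magnet 100 x 100 x 20 mm, a bystander; its point is 10 mm up
- mug_center (a point): blue mug 80 mm across, 90 mm tall, a bystander; its centre, 45 mm up
- tape_center (a point): yellow tape measure 70 x 45 x 65 mm, a bystander; its centre, 32 mm up
Not all that is in view belongs to the job. What is shaped like the part that bears socket3_center but red is not meant.

How it is judged:
By the outcome, as a careful person would: the job done as asked, in the order asked, and still so for the second after the job is handed in, with the robot touching nothing.
Of socket0, socket1, socket2, socket3 only 3 to 4 are there at a start; the rules pass over those that are not, and their reading is None.
At some moment in a run one of tube, marker may be knocked a few centimetres aside while the robot is not near it.
It also fails if it takes over 210 s, if anything falls off the work surface, if the arm or the gripper's body presses on something with over 40 N, if the wrist force passes 120 N, or if a joint passes its speed limit or range.

## Working session

There is one attempt and no reset: what is moved stays moved. The work goes in short steps, Python scripts to look and compute and a tool call to move; the robot and the scene stay as the last step left them, time stands still between calls to the robot, and variables do not carry over. Pictures are saved under pics/ and viewed, at most 14 in all, crops included, and the job is handed in when it is done.

Besides the shell and the picture viewer there is one more tool, called after "Call:" as name(argument=value, ...) on one line, values as JSON. send_rows: Moves the arm, as the interface text tells. Its arguments: {"type":"object","properties":{"plan":{"type":"string"},"grip_force":{"type":"number"}},"required":["plan"]}

```bash
ls; mkdir -p pics; python3 - <<'E'
from workcell import observe, imaging, bot
import cv2
s=observe()
for k,v in s.items(): print(k,v)
print(bot.tcp_to_grasp)
for n in("side","top"):
    f=imaging.grab_frame(n)
    print(n,{k:v for k,v in f.items() if k!="color"})
    cv2.imwrite(f"pics/{n}0.png",f["color"][:,:,::-1])
E
```

```text
pics
clock 0.0
qpos [ 1.26182135  0.52201492 -0.03629893  1.59996808  0.02121837  1.02108393
 -0.11278718]
qd [ 3.51609077e-04  2.55071618e-04 -1.37948372e-03  1.81581583e-04
  3.99371926e-04 -3.50468393e-05 -1.25727917e-04]
joint_efforts [-3.39963417e-04 -9.27105403e+01  1.97998904e+00 -3.69926906e+01
  1.78713439e-02  8.21323920e-03  2.33147807e-05]
position [ 0.14769143 -0.60697739  0.23073978]
tool_rot [-3.14050876e+00  1.05910503e-04  2.38762065e-01]
force [ 0.08072791 -0.08811995  0.85679182]
moment [ 0.02761457 -0.02850553  0.01349623]
finger_force 0.0
grip_width 0.08568819251800838
0.0187
side {'fx': 470.2877582842696, 'fy': 470.2877582842696, 'cx': 325.35184929692184, 'cy': 204.57333574905022, 'eye': array([0.2300095 , 1.3254965 , 0.84361852]), 'orientation': array([-2.11745544, -0.02608842, -2.91754001])}
top {'fx': 403.92724754525017, 'fy': 403.92724754525017, 'cx': 313.2624726707989, 'cy': 203.4974870016075, 'eye': array([0.33031788, 0.06191585, 1.08182621]), 'orientation': array([-2.9774495 , -0.00550074, -1.59601756])}
```

View pics/side0.png

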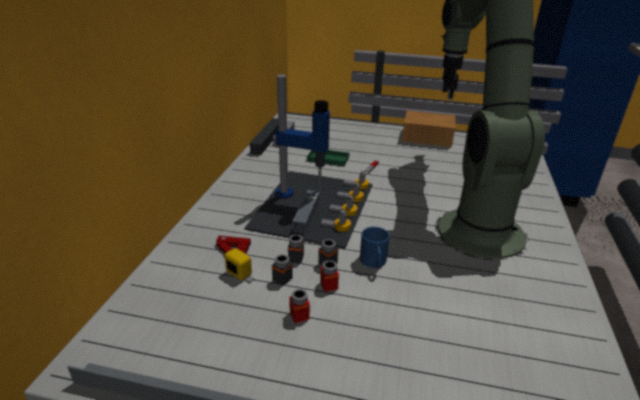

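View pics/top0.png

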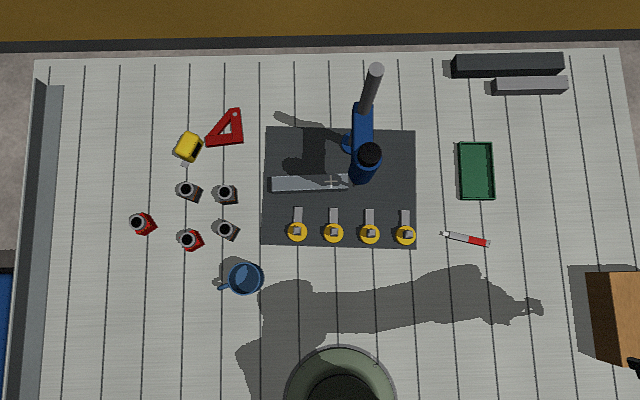

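Candidates (top view): black sockets at (188,190), (227,193) and (228,229). Red look-alikes, not wanted, at (143,223) and (190,239). Tube at (310,183) with its cross near (331,183), discs at (297..405,233), marker at (465,239), tray at (476,170). I'll check the choice in one close crop.

```bash
cat > h.py <<'E'
import numpy as np, cv2
from scipy.spatial.transform import Rotation as Ro
from workcell import observe, imaging, bot
def grab(n):
    f=imaging.grab_frame(n); f["R"]=Ro.from_euler("xyz",f["orientation"]).as_matrix(); f["hsv"]=cv2.cvtColor(f["color"],cv2.COLOR_RGB2HSV); return f
def ray(f,p):
    d=f["R"]@np.array([(p[0]-f["cx"])/f["fx"],(p[1]-f["cy"])/f["fy"],1.]); return f["eye"],d/np.linalg.norm(d)
def onz(f,p,z):
    e,d=ray(f,p); return e+d*(z-e[2])/d[2]
def proj(f,P):
    c=f["R"].T@(np.asarray(P,float)-f["eye"]); return np.array([f["fx"]*c[0]/c[2]+f["cx"],f["fy"]*c[1]/c[2]+f["cy"]])
def tri(f,p,g,q):
    e,d=ray(f,p);h,k=ray(g,q)
    t=np.linalg.lstsq(np.c_[d,-k],h-e,rcond=None)[0]; a=e+d*t[0];b=h+k*t[1]
    return (a+b)/2,np.linalg.norm(a-b)
def blobs(m,amin=15):
    n,l,s,c=cv2.connectedComponentsWithStats(m.astype(np.uint8))
    return [(np.round(c[i],2),s[i,4],s[i,:4]) for i in range(1,n) if s[i,4]>=amin]
def crop(f,x0,y0,x1,y1,k,fn): cv2.imwrite(fn,cv2.resize(f["color"][y0:y1,x0:x1,::-1],None,fx=k,fy=k,interpolation=cv2.INTER_CUBIC))
def mask(f,lo,hi): return cv2.inRange(f["hsv"],np.array(lo),np.array(hi))>0
E
python3 - <<'E'
from h import *
t=grab("top");s=grab("side")
a=t["color"][165:255,125:255,::-1];b=t["color"][165:255,258:388+40,::-1]
k=4.6
A=cv2.resize(t["color"][165:255,120:260,::-1],None,fx=5.6,fy=5.6,interpolation=cv2.INTER_CUBIC)[:,:784]
cv2.imwrite("pics/c1.png",A)
crop(t,258,140,418,255,5,"pics/c2.png")
crop(s,210,130,390,330,3,"pics/c3.png")
for n,f in(("top",t),("side",s)):
  print(n)
  for nm,lo,hi in(("yellow",(18,150,110),(32,255,255)),("green",(55,90,40),(90,255,255)),("red",(0,150,90),(6,255,255)),("orange",(7,120,80),(17,255,255))):
    for q in blobs(mask(f,lo,hi),8):
      if q[0][1]>50: print(nm,q[0],q[1],q[2])
E
```

```text
top
yellow [186.47 143.89] 393 [175 131  24  27]
yellow [298.54 232.09] 196 [288 222  19  20]
yellow [334.57 233.59] 186 [324 223  20  20]
yellow [370.6  234.79] 169 [360 225  20  19]
yellow [406.65 236.1 ] 161 [396 226  20  19]
green [475.09 170.72] 1621 [459 142  37  57]
green [491.  148.5] 8 [491 145   1   8]
green [494.  191.5] 8 [494 188   1   8]
red [226.3  129.15] 693 [205 108  38  38]
red [143.11 223.29] 45 [135 213  15  21]
red [192.2  232.07] 15 [189 230   8   7]
red [476.65 240.55] 110 [468 236  18  10]
red [196.1 242.6] 20 [191 238   9  10]
red [186.33 248.33] 12 [184 247   6   4]
orange [196.6 190.5] 10 [195 186   4  10]
orange [147.62 227.12] 8 [145 225   7   5]
orange [626.69 312.19] 2185 [609 271  31  96]
side
yellow [303.46  79.52] 1006 [289  49  48  63]
yellow [334.69  51.38] 13 [331  49   7   7]
yellow [294.83  56.17] 12 [293  54   5   6]
yellow [330.15  63.2 ] 20 [327  60   8   7]
yellow [333.17  79.25] 12 [331  76   5   7]
yellow [474.87  97.98] 60 [469  95  12   7]
yellow [365.17 182.57] 23 [362 180   7   6]
yellow [350.5 192.3] 10 [349 191   4   4]
yellow [359.59 194.78] 27 [356 192   7   6]
yellow [343.87 206.13] 15 [342 204   5   5]
yellow [353.61 208.1 ] 31 [351 205   6   7]
yellow [336.4  220.93] 15 [335 219   4   5]
yellow [346.59 223.41] 39 [342 219   9   9]
yellow [237.47 255.93] 233 [226 249  24  16]
green [311.77 155.23] 35 [308 152   8   8]
green [335.91 157.35] 150 [325 154  23   9]
red [373.77 163.46] 13 [372 162   5   4]
red [219.  238.7] 10 [217 237   5   4]
red [238.54 241.57] 125 [224 237  26  15]
red [224.65 245.78] 40 [220 242  10   9]
red [306.33 303.2 ] 15 [304 301   5   5]
orange [430.19 119.54] 656 [404 111  54  19]
orange [229.25 249.5 ] 8 [226 248   7   4]
orange [240.2 249.7] 10 [237 248   8   5]
orange [331.07 276.32] 28 [325 275  13   4]
orange [301.31 306.73] 26 [295 305  13   4]
```

View pics/c1.png

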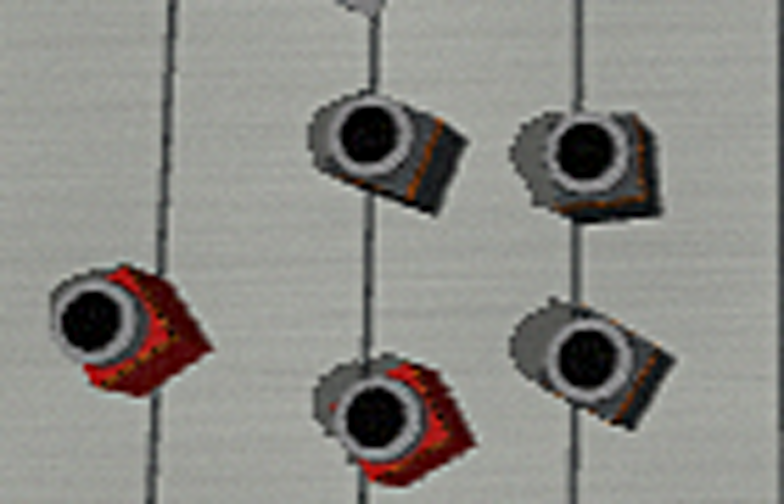

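View pics/c2.png

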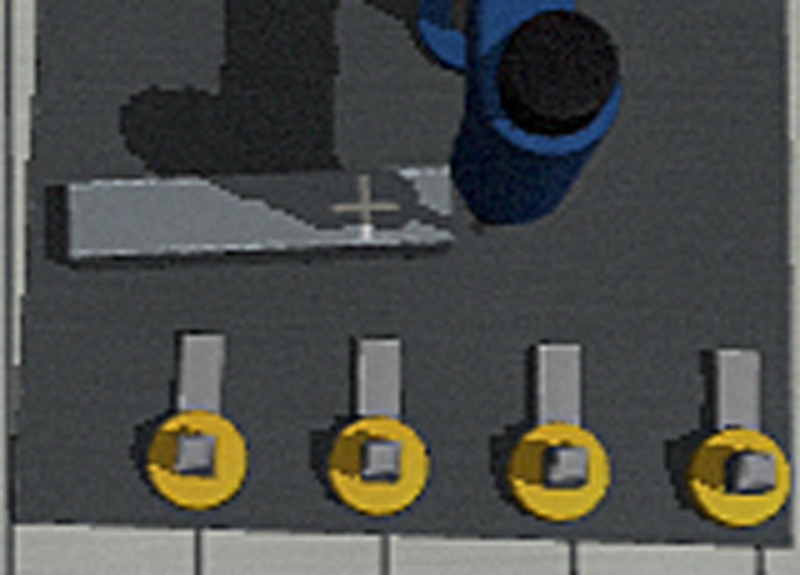

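View pics/c3.png

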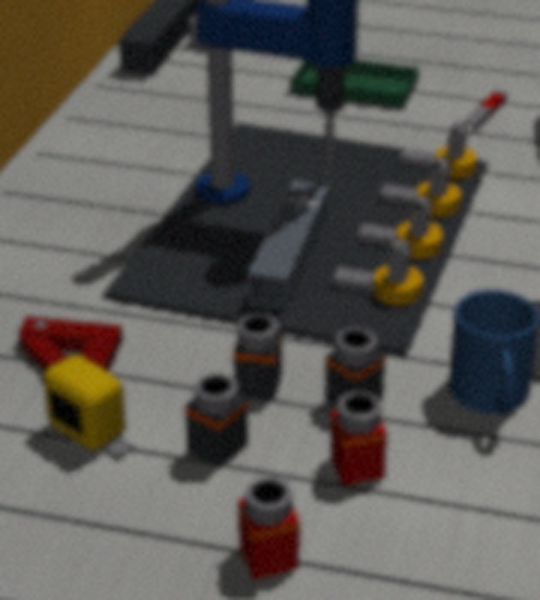

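The crops confirm three black sockets with orange bands (crop centres (370,135), (583,150) and (587,357)). The two red ones are look-alikes. The cross is at c2 (366,207), which is top pixel (331.2,181.4). Next I'll work out the jig frame and positions.

```bash
cat > m.py <<'E'
from h import *
def discs(t):
    out=[]
    m=mask(t,(18,150,60),(32,255,255)).astype(np.uint8)
    for c,a,b in blobs(m,100):
        if not(140<a<330 and c[1]>190 and 270<c[0]<440): continue
        x,y,w,h=b; k=np.zeros_like(m);k[y:y+h,x:x+w]=m[y:y+h,x:x+w]
        up=cv2.resize(k[y-4:y+h+4,x-4:x+w+4],None,fx=8,fy=8,interpolation=cv2.INTER_CUBIC)
        hull=cv2.convexHull(np.argwhere(up>0)[:,::-1].astype(np.int32)); M=cv2.moments(hull)
        p=np.array([M["m10"]/M["m00"],M["m01"]/M["m00"]]); out.append((p+.5)/8-.5+[x-4,y-4])
    return sorted(out,key=lambda p:p[0])   # left..right = +y..-y
def jig(t,v=False):
    P=np.array([onz(t,p,.026)[:2] for p in discs(t)])
    j=np.array([1.5,.5,-.5,-1.5])*.095; c=P.mean(0); u=(j@ (P-c)); yaw=np.arctan2(-u[0],u[1])
    X=np.array([np.cos(yaw),np.sin(yaw)]);Y=np.array([-X[1],X[0]])
    O=c+.12*X  # if row is centred on y=0
    if v: print("discs",P.round(4).tolist(),"gaps",np.linalg.norm(np.diff(P,axis=0),axis=1).round(4)); print("res",((P-c)-np.outer(j,Y)).round(4).tolist())
    return O,yaw,X,Y
E
python3 - <<'E'
from m import *
t=grab("top");s=grab("side")
O,yaw,X,Y=jig(t,1); print("O",O,"yaw deg",np.degrees(yaw))
to=lambda P:np.array([(P[:2]-O)@X,(P[:2]-O)@Y]).round(4)
# drive tops
for p in((195,452),(382,460),(570,465),(752,470)):
    P=onz(t,np.array(p)/5+[258,140]-.4,.070); print("drvtop",P.round(4),to(P))
# plate corners bottom, z=.008 (crop c2)
for p in((14,522),(792,545)): P=onz(t,np.array(p)/5+[258,140]-.4,.008); print("plate",P.round(4),to(P))
P=onz(t,np.array((366,207))/5+[258,140]-.4,.048);print("cross",P,to(P))
for p in((68,185),(75,258),(452,238),(452,168)): P=onz(t,np.array(p)/5+[258,140]-.4,.048);print("tube edge",P.round(4),to(P))
# drill tip side view
print("proj tip",proj(s,[*O,.056]),proj(t,[*O,.056]), "proj tube cross in side",proj(s,P))
# sockets: dark hole in top and side
for n,f in(("top",t),("side",s)):
    b=(f["hsv"][:,:,2]<32)
    for c,a,bb in blobs(b,15):
        if (n=="top" and 120<c[0]<250 and 170<c[1]<255) or (n=="side" and 260<c[0]<350 and 230<c[1]<310): print(n,c,a,bb[2:],onz(f,c,.072).round(4))
for nm,L in(("A",((465,142),(437,214))),("B",((655,150),(660,215))),("B2",((578,222),(660,215))),("C",((675,357),(633,430)))):
    a,b=[onz(t,np.array(p)/5.6+[120,165]-.4,0) for p in L]; d=b-a; print(nm,"yaw",np.degrees(np.arctan2(d[1],d[0])),np.linalg.norm(d))
g=mask(t,(50,60,25),(95,255,255)).astype(np.uint8)
c=max(cv2.findContours(g,0,2)[0],key=cv2.contourArea); r=cv2.minAreaRect(c); B=[onz(t,p,.022) for p in cv2.boxPoints(r)]; print("tray",np.mean(B,0),np.round(B,3).tolist())
crop(t,435,130,515,255,4.5,"pics/c4.png")
E
```

```text
discs [[0.4318, 0.0965], [0.4264, 0.0015], [0.4209, -0.0925], [0.4157, -0.1871]] gaps [0.0952 0.0942 0.0947]
res [[0.0, -0.0004], [0.0, -0.0005], [-0.0001, 0.0003], [0.0001, 0.0006]]
O [ 0.54352141 -0.05222152] yaw deg -3.2619318812701388
drvtop [0.4313 0.0957 0.07  ] [-0.1205  0.1413]
drvtop [0.425  0.0019 0.07  ] [-0.1215  0.0473]
drvtop [ 0.4201 -0.0925  0.07  ] [-0.1209 -0.0472]
drvtop [ 0.4153 -0.1838  0.07  ] [-0.1205 -0.1387]
plate [0.4027 0.1943 0.008 ] [-0.1546  0.2381]
plate [ 0.3803 -0.2175  0.008 ] [-0.1536 -0.1743]
cross [0.55995013 0.00448573 0.048     ] [0.0132 0.0576]
tube edge [0.5755 0.1604 0.048 ] [0.0198 0.2141]
tube edge [0.5364 0.157  0.048 ] [-0.019   0.2085]
tube edge [ 0.5423 -0.0399  0.048 ] [-0.0019  0.0122]
tube edge [ 0.5798 -0.0414  0.048 ] [0.0356 0.0129]
proj tip [319.49887247 186.56855095] [352.99562906 186.0021884 ] proj tube cross in side [308.45814144 188.70236936]
top [185.24 188.6 ] 75 [10 10] [0.5437 0.3769 0.072 ]
top [224.   191.62] 76 [ 9 10] [0.5335 0.2783 0.072 ]
top [197.81 195.92] 36 [10 15] [0.524  0.3446 0.072 ]
top [229.69 201.98] 42 [
[... 348 characters left out ...]
2 ]
side [328.  242.5] 24 [7 4] [0.4399 0.2807 0.072 ]
side [295.2  256.42] 121 [13 12] [0.5108 0.3647 0.072 ]
side [326.66 257.81] 83 [17 10] [0.4283 0.3492 0.072 ]
side [281.46 258.14] 28 [8 5] [0.5439 0.3811 0.072 ]
side [329.45 264.26] 31 [8 5] [0.4152 0.374  0.072 ]
side [281.69 276.74] 180 [18 16] [0.5207 0.4533 0.072 ]
side [299.   293.62] 40 [9 6] [0.4619 0.5023 0.072 ]
A yaw 159.9752641909101 0.037498440869377085
B yaw -175.3693391619348 0.03225036412270007
B2 yaw -86.42823150966778 0.03969669816393303
C yaw 150.04816478660118 0.03975925967556574
tray [ 0.58749697 -0.39042957  0.022     ] [[0.666, -0.344, 0.022], [0.671, -0.44, 0.022], [0.509, -0.436, 0.022], [0.504, -0.342, 0.022]]
```

View pics/c4.png

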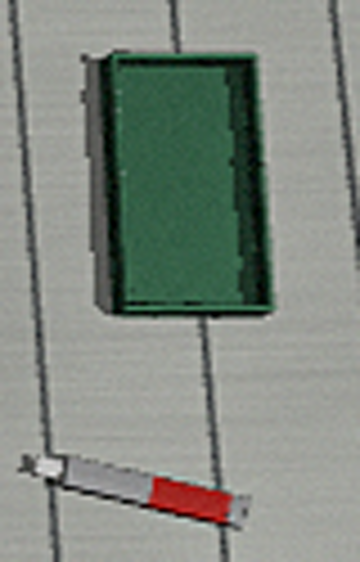

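Call:
send_rows(plan="0.3175 -0.239 -0.02 0 0 -70 0.085;0.3175 -0.239 -0.02 0 0 -70 0.085;0.3175 -0.239 -0.02 0 0 -70 0.085;0.3175 -0.239 -0.02 0 0 -70 0.085;0.3175 -0.239 -0.02 0 0 -70 0.085;0.3175 -0.239 -0.02 0 0 -70 0.085;0.3175 -0.239 -0.02 0 0 -70 0.085;0.3175 -0.239 -0.02 0 0 -70 0.085;0.3175 -0.239 -0.02 0 0 -70 0.085;0.3175 -0.239 -0.02 0 0 -70 0.085")

```text
clock: 1.13
position: [0.4024, -0.2961, 0.2519]
tool_rot: [3.14, -0.0, 1.471]
force: [0.1, -0.9, -0.3]
grip_width: 0.0848
finger_force: 0.0
```

```bash
cat > mv.py <<'E'
# mv.py x y z yawdeg [x y z yaw ...]: row for each TCP target (tool down), from the present pose
import sys
from h import *
s=observe(); R=Ro.from_euler("xyz",s["tool_rot"]); p=s["position"]
a=np.array(sys.argv[1:],float).reshape(-1,4)
for x,y,z,w in a:
    T=Ro.from_euler("xyz",[np.pi,0,np.radians(w)]); d=R.inv().apply(np.array([x,y,z])-p); r=(R.inv()*T).as_rotvec(degrees=True)
    print(" ".join(f"{v:.4f}" for v in d)," ".join(f"{v:.2f}" for v in r))
print("pos",p.round(4),"rot",np.degrees(s["tool_rot"]).round(2),"F",s["force"].round(1),"w",round(s["grip_width"],4),"t",round(s["clock"],2),"q7",s["qpos"][6].round(2))
E
python3 mv.py 0.42 0.06 0.25 91.5 
python3 - <<'E'
from h import *
t=grab("top");s=grab("side")
for n,p,q in(("A",(185.24,188.6),(281.46,258.14)),("B",(224,191.62),(295.23,237.59)),("C",(224.31,228.62),(328,242.5)),("cross",(331,181),(0,0))): 
    if q[0]: print(n,tri(t,p,s,q))
# tube top face near end edge mid (+y end): top c2 (71,221), side c3 (273,270)
print("tube end",tri(t,np.array((71,221))/5+[258,140]-.4,s,np.array((273,270))/3+[210,130]-.33))
for a,b in(((195,452),(400,252)),((752,470),(463,129))): print("drive top",tri(t,np.array(a)/5+[258,140]-.4,s,np.array(b)/3+[210,130]-.33))
E
```

```text
0.3561 -0.0180 0.0020 0.08 -0.02 -7.23
pos [ 0.4024 -0.2961  0.2519] rot [ 1.7992e+02 -3.0000e-02  8.4270e+01] F [ 0.1 -0.9 -0.3] w 0.0848 t 1.13 q7 0.25
A (array([0.54462821, 0.37783723, 0.06927096]), np.float64(0.000635062279277285))
B (array([0.53459555, 0.27888214, 0.06996895]), np.float64(0.0013224850297168))
C (array([0.43994233, 0.27717731, 0.06937916]), np.float64(0.0012601020713962363))
tube end (array([0.553923  , 0.15840017, 0.05179007]), np.float64(0.0027853558877279617))
drive top (array([0.43255009, 0.09612905, 0.05523631]), np.float64(0.00043816184376172955))
drive top (array([ 0.41304257, -0.18606121,  0.06156871]), np.float64(0.005993416428332151))
```

Triangulated heights: sockets 69–70 mm (must be 72), tube top 52 mm (must be 48). Drive tops come out at 55–62 mm, because those hand-picked side pixels are blurred. The disc fit agrees with the 95 mm spacing and the plate corners, so I'll go on.

Call:
send_rows(plan="0.356 -0.018 0.002 0 0 -7.2 0.085;0.356 -0.018 0.002 0 0 -7.2 0.085;0.356 -0.018 0.002 0 0 -7.2 0.085;0.356 -0.018 0.002 0 0 -7.2 0.085;0.356 -0.018 0.002 0 0 -7.2 0.085;0.356 -0.018 0.002 0 0 -7.2 0.085;0.356 -0.018 0.002 0 0 -7.2 0.085;0.356 -0.018 0.002 0 0 -7.2 0.085;0.356 -0.018 0.002 0 0 -7.2 0.085;0.356 -0.018 0.002 0 0 -7.2 0.085")

```text
clock: 2.07
position: [0.4212, 0.0601, 0.2496]
tool_rot: [3.141, -0.001, 1.59]
force: [0.4, 0.9, -0.1]
grip_width: 0.0852
finger_force: 0.0
```

```bash
python3 mv.py .5571 .1145 .2 91.5 .5571 .1145 .08 91.5 .5571 .1145 .016 91.5
```

```text
0.0516 0.1369 0.0498 0.05 -0.08 -0.37
0.0515 0.1368 0.1698 0.05 -0.08 -0.37
0.0514 0.1367 0.2338 0.05 -0.08 -0.37
pos [0.4212 0.0601 0.2496] rot [ 1.7995e+02 -8.0000e-02  9.1130e+01] F [ 0.4  0.9 -0.1] w 0.0852 t 2.07 q7 -0.45
```

Call:
send_rows(plan="0.0515 0.137 0.05 0 0 -0.4 0.085;0.0515 0.137 0.05 0 0 -0.4 0.085;0.0515 0.137 0.05 0 0 -0.4 0.085;0.0515 0.137 0.05 0 0 -0.4 0.085;0.0515 0.137 0.05 0 0 -0.4 0.085;0.0515 0.137 0.17 0 0 -0.4 0.085;0.0515 0.137 0.17 0 0 -0.4 0.085;0.0515 0.137 0.17 0 0 -0.4 0.085;0.0515 0.137 0.17 0 0 -0.4 0.085;0.0515 0.137 0.17 0 0 -0.4 0.085")

```text
clock: 2.9
position: [0.5565, 0.1087, 0.0789]
tool_rot: [-3.139, 0.001, 1.592]
force: [1.1, 0.4, 1.7]
grip_width: 0.0851
finger_force: 0.0
```

```bash
python3 mv.py .5571 .1145 .016 91.5; python3 - <<'E'
from h import *
t=grab("top");s=grab("side")
a=cv2.resize(t["color"][130:255,258:418,::-1],None,fx=5,fy=5,interpolation=cv2.INTER_CUBIC)[:,:400]
b=cv2.resize(s["color"][140:265,240:320,::-1],None,fx=5,fy=5,interpolation=cv2.INTER_CUBIC)
cv2.imwrite("pics/d1.png",np.hstack([a[:600],b[:600]]))
E
```

```text
0.0058 0.0009 0.0629 -0.16 0.04 -0.26
pos [0.5565 0.1087 0.0789] rot [-1.7984e+02  4.0000e-02  9.1240e+01] F [1.1 0.4 1.7] w 0.0851 t 2.9 q7 -0.71
```

View pics/d1.png

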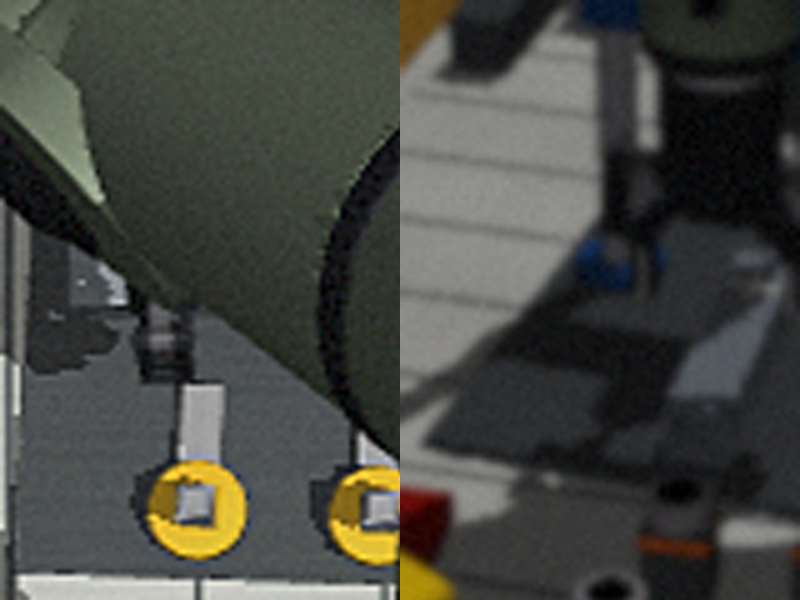

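The open fingers straddle the tube just off its +y end. The arm covers the rest of the tube. I'll go down and grip.

Call:
send_rows(plan="0.006 0.001 0.03 0 0 0 0.085;0.006 0.001 0.063 0 0 0 0.085;0.006 0.001 0.063 0 0 0 0.085;0.006 0.001 0.063 0 0 0 0.03;0.006 0.001 0.063 0 0 0 0.03;0.006 0.001 0.063 0 0 0 0.03;0.006 0.001 0.063 0 0 0 0.03;0.006 0.001 0.063 0 0 0 0.03;0.006 0.001 0.063 0 0 0 0.03;0.006 0.001 0.063 0 0 0 0.03", grip_force=40)

```text
clock: 3.83
position: [0.5594, 0.1155, 0.0185]
tool_rot: [3.139, -0.0, 1.593]
force: [-2.5, -1.0, 16.8]
grip_width: 0.0398
finger_force: 39.3
```

```bash
python3 mv.py .5497 .0576 .016 86.7
```

```text
-0.0577 -0.0110 0.0024 0.17 -0.01 4.56
pos [0.5594 0.1155 0.0185] rot [ 1.7983e+02 -1.0000e-02  9.1260e+01] F [-2.5 -1.  16.8] w 0.0398 t 3.83 q7 -0.78
```

Call:
send_rows(plan="-0.008 -0.002 -0.003 0 0 0.6 0.03;-0.018 -0.0035 -0.003 0 0 1.4 0.03;-0.028 -0.0055 -0.003 0 0 2.3 0.03;-0.038 -0.0075 -0.003 0 0 3.1 0.03;-0.048 -0.0095 -0.003 0 0 3.9 0.03;-0.0567 -0.011 -0.003 0 0 4.5 0.03;-0.0567 -0.011 -0.003 0 0 4.5 0.03;-0.0567 -0.011 -0.003 0 0 4.5 0.03;-0.0567 -0.011 -0.003 0 0 4.5 0.03")

```text
clock: 4.58
position: [0.5483, 0.0585, 0.0192]
tool_rot: [-3.141, 0.0, 1.514]
force: [-0.1, -2.0, -5.3]
grip_width: 0.0396
finger_force: 42.1
```

```bash
python3 mv.py .5498 .0586 .019 86.74
```

```text
0.0002 0.0015 0.0002 -0.02 0.01 0.03
pos [0.5483 0.0585 0.0192] rot [-1.7998e+02  1.0000e-02  8.6770e+01] F [-0.1 -2.  -5.3] w 0.0396 t 4.58 q7 -0.76
```

Call:
send_rows(plan="0 0.0015 0.001 0 0 0 0.03;0 0.0015 0.001 0 0 0 0.03;0 0.0015 0.001 0 0 0 0.06;0 0.0015 0.001 0 0 0 0.06;0 0.0015 0.001 0 0 0 0.06;0 0.0015 -0.03 0 0 0 0.06;0 0.0015 -0.07 0 0 0 0.06;0 0.0015 -0.11 0 0 0 0.06;0 0.0015 -0.15 0 0 0 0.06;0 0.0015 -0.15 0 0 0 0.06")

```text
clock: 5.42
position: [0.5529, 0.0596, 0.1762]
tool_rot: [3.133, -0.002, 1.515]
force: [1.1, -0.1, 0.4]
grip_width: 0.06
finger_force: 0.0
```

```bash
python3 mv.py .439 .2 .2 60 .439 .2768 .2 60
```

```text
0.1338 -0.1214 -0.0246 0.49 -0.22 26.79
0.2105 -0.1257 -0.0245 0.49 -0.22 26.79
pos [0.5529 0.0596 0.1762] rot [ 1.7948e+02 -1.0000e-01  8.6790e+01] F [ 1.1 -0.1  0.4] w 0.06 t 5.42 q7 -0.61
```

Call:
send_rows(plan="0.2105 -0.126 -0.025 0 0 26.8 0.065;0.2105 -0.126 -0.025 0 0 26.8 0.065;0.2105 -0.126 -0.025 0 0 26.8 0.065;0.2105 -0.126 -0.025 0 0 26.8 0.065;0.2105 -0.126 -0.025 0 0 26.8 0.065;0.2105 -0.126 -0.025 0 0 26.8 0.065;0.2105 -0.126 -0.025 0 0 26.8 0.065;0.2105 -0.126 -0.025 0 0 26.8 0.065")

```text
clock: 6.08
position: [0.4347, 0.2784, 0.1948]
tool_rot: [-3.142, -0.001, 1.052]
force: [0.6, -1.2, 0.3]
grip_width: 0.0652
finger_force: 0.0
```

```bash
cat >> m.py <<'E'
def cross(t,O,X,Y):
    """tube top: mark and yaw in jig frame; picks by the eye are refined elsewhere"""
E
python3 mv.py .4392 .2768 .1 60 .4392 .2768 .035 60; python3 - <<'E'
from m import *
t=grab("top"); O,yaw,X,Y=jig(t,1)
print(O,np.degrees(yaw))
crop(t,258,140,418,255,5,"pics/e1.png")
E
```

```text
0.0007 0.0047 0.0948 -0.00 -0.08 0.27
0.0006 0.0047 0.1598 -0.00 -0.08 0.27
pos [0.4347 0.2784 0.1948] rot [-1.800e+02 -8.000e-02  6.027e+01] F [ 0.6 -1.2  0.3] w 0.0652 t 6.08 q7 -1.48
discs [[0.4318, 0.0965], [0.4264, 0.0015], [0.4212, -0.0925], [0.4155, -0.187]] gaps [0.0952 0.0942 0.0946]
res [[-0.0001, -0.0004], [-0.0, -0.0005], [0.0002, 0.0003], [-0.0001, 0.0007]]
[ 0.54354642 -0.0522396 ] -3.283539331917783
```

View pics/e1.png

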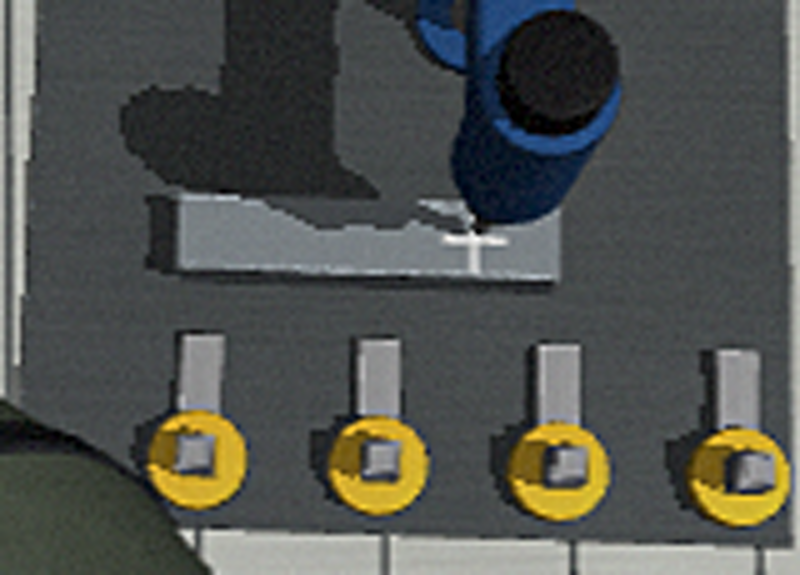

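The cross is at crop (474,240), close to the predicted tip. I'll compute the residual.

```bash
cat >> m.py <<'E'
def tube(t,O,X,Y):
    to=lambda P:np.array([(P[:2]-O)@X,(P[:2]-O)@Y])
    g=t["color"].astype(float).sum(2)/3; up=lambda a:a
    # bright cross: white-ish pixels near expected
    r=cv2.Canny(t["color"],60,150)
    return to
E
python3 - <<'E'
from m import *
t=grab("top"); O,yaw,X,Y=jig(t)
to=lambda P:np.array([(P[:2]-O)@X,(P[:2]-O)@Y])*1000
print("expected px",proj(t,[*O,.048]))
f=lambda p:to(onz(t,np.array(p)/5+[258,140]-.4,.048)).round(1)
print("cross",f((474,240)))
for n,p in(("NL",(178,196)),("SL",(180,270)),("SR",(559,278)),("NR",(560,205))): print(n,f(p))
# white pixels of the cross, subpixel
w=(t["color"].min(2)>165); 
sub=np.zeros_like(w); sub[180:200,342:362]=1; yx=np.argwhere(w&sub); print(len(yx)); print((t["color"].min(2)[183:198,344:362]).tolist().__repr__().replace("],","],\n"))
E
```

```text
expected px [352.69642908 186.6399946 ]
cross [-2.6  0.7]
NL [ 15.7 156.2]
SL [-23.7 153.6]
SR [-21.3 -43.9]
NR [ 17.6 -44. ]
38
[[62, 63, 50, 51, 58, 81, 133, 152, 187, 5, 13, 13, 0, 9, 0, 7, 9, 7],
 [61, 63, 63, 64, 59, 59, 74, 128, 125, 27, 24, 11, 6, 17, 0, 0, 15, 27],
 [119, 53, 50, 58, 58, 55, 74, 119, 38, 32, 40, 67, 97, 105, 115, 142, 138, 140],
 [131, 127, 122, 108, 43, 43, 31, 103, 192, 10, 37, 82, 124, 124, 120, 122, 122, 126],
 [120, 119, 160, 243, 233, 210, 207, 210, 230, 227, 187, 208, 194, 171, 170, 139, 118, 122],
 [123, 129, 150, 170, 204, 205, 200, 203, 221, 220, 198, 195, 231, 231, 226, 165, 114, 122],
 [127, 120, 118, 113, 113, 107, 108, 128, 193, 177, 100, 104, 109, 111, 108, 114, 124, 121],
 [122, 121, 122, 115, 123, 118, 113, 139, 199, 180, 108, 115, 120, 124, 118, 122, 122, 122],
 [123, 121, 126, 123, 121, 121, 116, 138, 200, 186, 113, 116, 124, 122, 122, 125, 118, 122],
 [124, 124, 115, 123, 124, 121, 120, 135, 197, 183, 110, 124, 124, 123, 124, 123, 120, 128],
 [122, 126, 126, 123, 120, 127, 115, 144, 205, 189, 116, 118, 125, 123, 125, 123, 122, 125],
 [149, 131, 138, 149, 156, 165, 147, 149, 176, 190, 142, 131, 148, 141, 130, 148, 147, 143],
 [63, 75, 56, 63, 87, 77, 82, 76, 82, 101, 127, 110, 110, 129, 129, 119, 145, 136],
 [43, 44, 41, 36, 37, 33, 40, 33, 31, 37, 38, 41, 36, 32, 32, 32, 26, 29],
 [43, 40, 43, 47, 40, 44, 42, 45, 38, 43, 34, 37, 40, 41, 40, 47, 40, 42]]
```

Mark is about 2.4 mm short in x, 0.8 mm in y and 0.6° in yaw. I'll correct it now, before the sockets.

```bash
python3 mv.py .5463 .0586 .15 87.3 .5463 .0586 .06 87.3
```

```text
-0.1326 0.2037 0.0443 0.02 0.01 -27.31
-0.1326 0.2036 0.1343 0.02 0.01 -27.31
pos [0.4363 0.2753 0.1942] rot [1.7998e+02 1.0000e-02 5.9990e+01] F [ 1.2 -0.8 -0.3] w 0.065 t 6.18 q7 -1.48
```

Call:
send_rows(plan="-0.1325 0.2035 0.044 0 0 -27.3 0.065;-0.1325 0.2035 0.044 0 0 -27.3 0.065;-0.1325 0.2035 0.044 0 0 -27.3 0.065;-0.1325 0.2035 0.044 0 0 -27.3 0.065;-0.1325 0.2035 0.044 0 0 -27.3 0.065;-0.1325 0.2035 0.044 0 0 -27.3 0.065;-0.1325 0.2035 0.044 0 0 -27.3 0.065;-0.1325 0.2035 0.134 0 0 -27.3 0.065;-0.1325 0.2035 0.134 0 0 -27.3 0.065;-0.1325 0.2035 0.134 0 0 -27.3 0.065")

```text
clock: 7.02
position: [0.5431, 0.0566, 0.055]
tool_rot: [-3.135, 0.002, 1.521]
force: [-2.9, -0.1, -1.3]
grip_width: 0.0654
finger_force: 0.0
```

```bash
python3 mv.py .5463 .0586 .021 87.3
```

```text
0.0022 0.0033 0.0340 -0.39 0.09 -0.16
pos [0.5431 0.0566 0.055 ] rot [-1.7961e+02  9.0000e-02  8.7140e+01] F [-2.9 -0.1 -1.3] w 0.0654 t 7.02 q7 -0.72
```

Call:
send_rows(plan="0 0 0.02 0 0 0 0.065;0 0 0.038 0 0 0 0.065;0 0 0.038 0 0 0 0.065;0 0 0.038 0 0 0 0.03;0 0 0.038 0 0 0 0.03;0 0 0.038 0 0 0 0.03;0 0 0.038 0 0 0 0.03;0 0 0.038 0 0 0 0.03")

```text
clock: 7.68
position: [0.5471, 0.059, 0.0242]
tool_rot: [3.139, -0.0, 1.523]
force: [0.5, -1.7, 8.8]
grip_width: 0.0393
finger_force: 41.7
```

```bash
python3 mv.py .5498 .0576 .021 86.72
```

```text
-0.0013 0.0027 0.0032 0.16 -0.01 0.54
pos [0.5471 0.059  0.0242] rot [ 1.7984e+02 -1.0000e-02  8.7260e+01] F [ 0.5 -1.7  8.8] w 0.0393 t 7.68 q7 -0.76
```

Call:
send_rows(plan="-0.001 0.003 -0.001 0 0 0.6 0.03;-0.001 0.003 -0.001 0 0 0.6 0.03;-0.001 0.003 -0.001 0 0 0.6 0.03;-0.001 0.003 -0.001 0 0 0.6 0.03;-0.001 0.003 -0.001 0 0 0.6 0.03;-0.001 0.003 -0.001 0 0 0.6 0.06;-0.001 0.003 -0.001 0 0 0.6 0.06;-0.001 0.003 -0.001 0 0 0.6 0.06;-0.001 0.003 -0.03 0 0 0.6 0.06;-0.001 0.003 -0.07 0 0 0.6 0.065")

```text
clock: 8.52
position: [0.5468, 0.058, 0.0907]
tool_rot: [-3.136, 0.001, 1.514]
force: [0.5, 0.2, -0.1]
grip_width: 0.0653
finger_force: 0.0
```

```bash
python3 mv.py .5498 .0576 .2 86.7 .4392 .2768 .18 60  .4392 .2768 .1 60
```

```text
-0.0003 0.0024 -0.1093 -0.31 0.03 0.02
0.2122 -0.1204 -0.0888 -0.30 0.10 26.72
0.2123 -0.1200 -0.0088 -0.30 0.10 26.72
pos [0.5468 0.058  0.0907] rot [-1.7969e+02  3.0000e-02  8.6720e+01] F [ 0.5  0.2 -0.1] w 0.0653 t 8.52 q7 -0.69
```

Call:
send_rows(plan="0 0 -0.05 0 0 0 0.065;0 0 -0.09 0 0 0 0.065;0.212 -0.1235 -0.09 0 0 26.7 0.065;0.212 -0.1235 -0.09 0 0 26.7 0.065;0.212 -0.1235 -0.09 0 0 26.7 0.065;0.212 -0.1235 -0.09 0 0 26.7 0.065;0.212 -0.1235 -0.09 0 0 26.7 0.065;0.212 -0.1235 -0.09 0 0 26.7 0.065;0.212 -0.1235 -0.09 0 0 26.7 0.065;0.212 -0.1235 -0.01 0 0 26.7 0.065")

```text
clock: 9.35
position: [0.439, 0.2819, 0.1457]
tool_rot: [3.138, -0.009, 1.051]
force: [3.7, 0.2, -0.3]
grip_width: 0.065
finger_force: 0.0
```

```bash
python3 - <<'E'
from m import *
t=grab("top"); O,yaw,X,Y=jig(t)
print("expected px",proj(t,[*O,.048]))
c=t["color"].min(2).astype(float)
v=np.clip(c[189:194,349:358]-130,0,None).sum(0);h=[np.clip(c[183:192,a:b]-150,0,None).sum(1) for a,b in((347,351),(354,358))]
print("col",(v@np.arange(349,358))/v.sum(),"rows",[(k@np.arange(183,192))/k.sum() for k in h])
# tube lower long edge: row of max gradient along columns
c=cv2.cvtColor(t["color"],6).astype(float)
P=[]
for x in range(298,366,4):
    col=cv2.GaussianBlur(c[:, x-1:x+2].mean(1).reshape(-1,1),(1,5),1).ravel(); g=-np.diff(col)[186:202]; k=np.argmax(g)
    if 0<k<len(g)-1: d=(g[k-1]-g[k+1])/(2*(g[k-1]-2*g[k]+g[k+1])); P.append(((onz(t,(x,186.5+k+d),.048)[:2]-O)@X*1000,(onz(t,(x,186.5+k+d),.048)[:2]-O)@Y*1000))
P=np.array(P); print(P.round(1)[:,0]); k=np.polyfit(P[:,1],P[:,0],1); print("edge yaw rel jig deg",-np.degrees(k[0]),"x of -x edge at y=0 (want -20):",k[1])
E
python3 mv.py .4392 .2768 .1 60 .4392 .2768 .035 60
```

```text
expected px [352.84023881 186.58265579]
col 352.75 rows [np.float64(187.12240184757505), np.float64(187.2704081632653)]
[-22.9 -23.  -23.  -22.7 -22.8 -22.4 -23.1 -22.9 -22.8 -22.4 -22.3 -22.1
 -22.1 -21.8 -21.5 -22.1 -22.4]
edge yaw rel jig deg 0.3975135630938774 x of -x edge at y=0 (want -20): -22.06599214426177
0.0013 0.0030 0.0355 -0.09 0.10 0.14
0.0014 0.0031 0.1005 -0.09 0.10 0.14
pos [0.436  0.2772 0.1355] rot [-1.7991e+02  1.0000e-01  6.0140e+01] F [ -4.8  -4.2 -13.4] w 0.0651 t 9.4 q7 -1.54
```

Mark now within about 1.5 mm in x, 0.2 mm in y and 0.4° in yaw, so that's good enough. Next, socket C.

Call:
send_rows(plan="0 0 0.02 0 0 0 0.065;0 0 0.02 0 0 0 0.065;0 0 0.02 0 0 0 0.065")

```text
clock: 9.65
position: [0.4375, 0.2764, 0.1207]
tool_rot: [-3.141, 0.002, 1.047]
force: [0.5, 0.3, -0.1]
grip_width: 0.0651
finger_force: 0.0
```

```bash
python3 mv.py .4395 .277 .02 60;sleep 0; python3 - <<'E'
from h import *
t=grab("top");s=grab("side")
a=cv2.resize(t["color"][175:275,170:270,::-1],None,fx=4,fy=4,interpolation=cv2.INTER_CUBIC)
b=cv2.resize(s["color"][200:300,270:370,::-1],None,fx=4,fy=4,interpolation=cv2.INTER_CUBIC)
cv2.imwrite("pics/f1.png",np.hstack([a,b]))
E
```

```text
0.0017 0.0015 0.1007 -0.05 0.09 -0.02
pos [0.4375 0.2764 0.1207] rot [-1.7995e+02  9.0000e-02  5.9980e+01] F [ 0.5  0.3 -0.1] w 0.0651 t 9.65 q7 -1.56
```

View pics/f1.png

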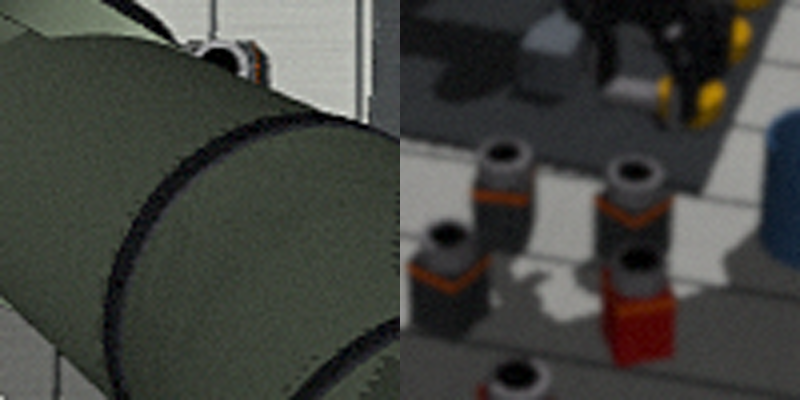

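The side view shows the gripper above socket C (right-half crop (635,180)). I'll descend and grip.

Call:
send_rows(plan="0.0015 0.0015 0.04 0 0 0 0.065;0.0015 0.0015 0.08 0 0 0 0.065;0.0015 0.0015 0.1 0 0 0 0.065;0.0015 0.0015 0.1 0 0 0 0.065;0.0015 0.0015 0.1 0 0 0 0.03;0.0015 0.0015 0.1 0 0 0 0.03;0.0015 0.0015 0.1 0 0 0 0.03;0.0015 0.0015 0.1 0 0 0 0.03;0.0015 0.0015 0.1 0 0 0 0.03", grip_force=80)

```text
clock: 10.5
position: [0.4409, 0.278, 0.0229]
tool_rot: [3.14, -0.003, 1.046]
force: [-2.4, -1.0, 11.1]
grip_width: 0.0392
finger_force: 81.8
```

```bash
python3 mv.py .4318 .0965 .135 86.72  .4318 .0965 .05 86.72
```

```text
-0.1614 0.0832 -0.1124 0.12 -0.14 -26.77
-0.1616 0.0830 -0.0274 0.12 -0.14 -26.77
pos [0.4409 0.278  0.0229] rot [ 1.7991e+02 -1.6000e-01  5.9950e+01] F [-2.4 -1.  11.1] w 0.0392 t 10.5 q7 -1.67
```

Call:
send_rows(plan="0 0 -0.04 0 0 0 0.03;0 0 -0.08 0 0 0 0.03;0 0 -0.115 0 0 0 0.03;-0.16 0.083 -0.115 0 0 -26.8 0.03;-0.16 0.083 -0.115 0 0 -26.8 0.03;-0.16 0.083 -0.115 0 0 -26.8 0.03;-0.16 0.083 -0.115 0 0 -26.8 0.03;-0.16 0.083 -0.115 0 0 -26.8 0.03;-0.16 0.083 -0.115 0 0 -26.8 0.03;-0.16 0.083 -0.115 0 0 -26.8 0.03")

```text
clock: 11.33
position: [0.4322, 0.0962, 0.137]
tool_rot: [3.139, 0.0, 1.512]
force: [1.2, 1.2, -1.7]
grip_width: 0.039
finger_force: 82.9
```

Call:
send_rows(plan="0 0 0 0 0 0 0.03;0 0 0 0 0 0 0.03")

```text
clock: 11.5
position: [0.4319, 0.0983, 0.1363]
tool_rot: [3.14, -0.0, 1.516]
force: [-0.2, -0.5, -3.3]
grip_width: 0.039
finger_force: 82.9
```

```bash
python3 mv.py .4318 .098 .135 86.72; python3 - <<'E'
from h import *
s=grab("side")
for c,a,b in blobs(s["hsv"][:,:,2]<32,15):
    if 320<c[0]<380 and 150<c[1]<225: print(c,a,b)
for z in(.17,.18,.184,.19): print(z,proj(s,[.4318,.0965,z]))
o=observe()["position"]; print(o)
crop(s,280,130,400,250,4,"pics/g1.png")
E
```

```text
-0.0004 -0.0001 0.0013 0.07 -0.03 0.12
pos [0.4319 0.0983 0.1363] rot [ 1.7993e+02 -3.0000e-02  8.6840e+01] F [-0.2 -0.5 -3.3] w 0.039 t 11.5 q7 -0.83
[343.14 158.67] 1197 [315 133  52  59]
[345.21 178.37] 19 [342 177   8   4]
[343.61 195.74] 139 [337 190  15  12]
0.17 [344.89425851 181.52201784]
0.18 [345.05353148 178.58423143]
0.184 [345.11757039 177.4030353 ]
0.19 [345.21398463 175.62467685]
[0.43178034 0.09837121 0.13607667]
```

View pics/g1.png

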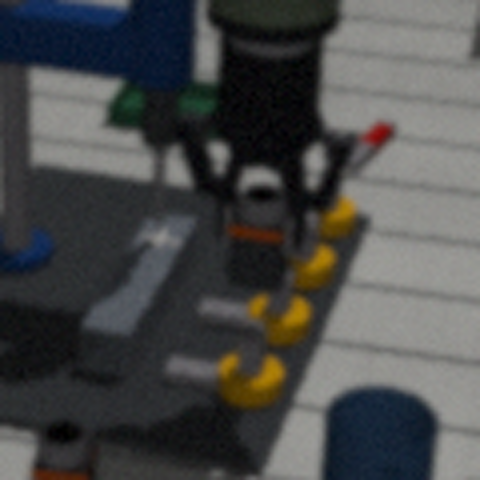

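Held socket's bore is at (345.2,178.4), and over the drive axis it should be at (345.1,177.2). Lower.

Call:
send_rows(plan="0 0 0.02 0 0 0 0.03;0 0 0.035 0 0 0 0.03;0 0 0.045 0 0 0 0.03;0 0 0.055 0 0 0 0.03;0 0 0.063 0 0 0 0.03;0 0 0.063 0 0 0 0.03")

```text
clock: 12.05
position: [0.4326, 0.0982, 0.0719]
tool_rot: [3.14, -0.001, 1.515]
force: [8.6, -0.2, -8.6]
grip_width: 0.0388
finger_force: 86.8
```

Call:
send_rows(plan="0 0 0.006 0 0 0 0.03;0 0 0.012 0 0 0 0.03;0 0 0.018 0 0 0 0.03;0 0 0.023 0 0 0 0.03;0 0 0.026 0 0 0 0.03;0 0 0.026 0 0 0 0.03;0 0 0.026 0 0 0 0.03")

```text
clock: 12.63
position: [0.4333, 0.0981, 0.0483]
tool_rot: [3.138, -0.0, 1.515]
force: [-2.2, -3.5, 49.1]
grip_width: 0.0386
finger_force: 101.0
```

Call:
send_rows(plan="0 0 -0.006 0 0 0 0.03;0 0 -0.006 0 0 0 0.06;0 0 -0.006 0 0 0 0.065;0 0 -0.006 0 0 0 0.065;0 0 -0.04 0 0 0 0.065;0 0 -0.08 0 0 0 0.065;0 0 -0.12 0 0 0 0.065;0 0 -0.13 0 0 0 0.065;0 0 -0.13 0 0 0 0.065")

```text
clock: 13.38
position: [0.4328, 0.0975, 0.1791]
tool_rot: [3.137, -0.001, 1.514]
force: [-0.6, -0.3, -0.2]
grip_width: 0.0652
finger_force: 0.0
```

```bash
python3 mv.py .534 .278 .15 92 .534 .278 .13 92; python3 - <<'E'
from h import *
s=grab("side");t=grab("top")
for c,a,b in blobs(s["hsv"][:,:,2]<32,12):
    if 320<c[0]<380 and 180<c[1]<225: print(c,a,b)
for z in(.10,.11,.12): print(z,proj(s,[.4318,.0965,z]))
crop(s,280,130,400,250,4,"pics/g2.png")
E
```

```text
0.1859 0.0907 0.0296 0.24 -0.02 -5.25
0.1859 0.0906 0.0496 0.24 -0.02 -5.25
pos [0.4328 0.0975 0.1791] rot [ 1.7976e+02 -3.0000e-02  8.6750e+01] F [-0.6 -0.3 -0.2] w 0.0652 t 13.38 q7 -0.76
[343.14 201.93] 14 [341 201   5   3]
[341.73 218.81] 124 [335 214  15  11]
0.1 [343.81132609 201.49668137]
0.11 [343.96269076 198.70476351]
0.12 [344.11514865 195.89268127]
```

View pics/g2.png

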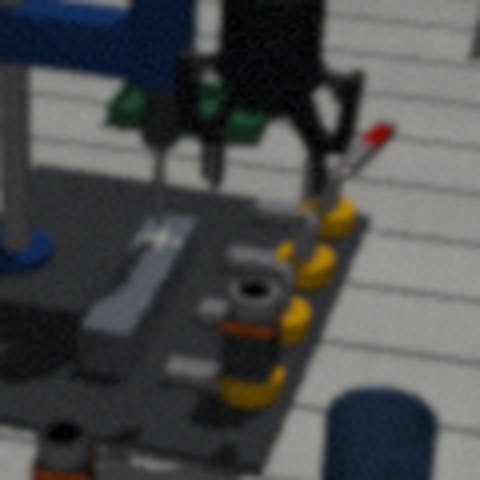

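Socket 1 is home: bore at row 201.9 gives z ≈ 0.10, and its base is on the disc. Next, socket B.

```bash
python3 mv.py .534 .2785 .12 94
```

```text
0.1871 0.0920 0.0564 0.01 0.02 -7.25
pos [0.4315 0.097  0.1764] rot [1.7999e+02 2.0000e-02 8.6750e+01] F [-0.5  0.1  0.2] w 0.0648 t 13.48 q7 -0.76
```

Call:
send_rows(plan="0.186 0.0905 0.03 0 0 -7.2 0.065;0.186 0.0905 0.03 0 0 -7.2 0.065;0.186 0.0905 0.03 0 0 -7.2 0.065;0.186 0.0905 0.03 0 0 -7.2 0.065;0.186 0.0905 0.03 0 0 -7.2 0.065;0.186 0.0905 0.05 0 0 -7.2 0.065;0.186 0.0905 0.06 0 0 -7.2 0.065;0.186 0.0905 0.06 0 0 -7.2 0.065;0.186 0.0905 0.06 0 0 -7.2 0.065;0.186 0.0905 0.06 0 0 -7.2 0.065")

```text
clock: 14.32
position: [0.5324, 0.2771, 0.117]
tool_rot: [-3.142, 0.001, 1.64]
force: [0.4, -0.5, 0.1]
grip_width: 0.0648
finger_force: 0.0
```

```bash
python3 mv.py .534 .2785 .02 94
```

```text
0.0014 0.0017 0.0970 -0.00 0.03 -0.06
pos [0.5324 0.2771 0.117 ] rot [-1.800e+02  3.000e-02  9.394e+01] F [ 0.4 -0.5  0.1] w 0.0648 t 14.32 q7 -0.94
```

Call:
send_rows(plan="0.0015 0.0015 0.04 0 0 0 0.065;0.0015 0.0015 0.08 0 0 0 0.065;0.0015 0.0015 0.097 0 0 0 0.065;0.0015 0.0015 0.097 0 0 0 0.065;0.0015 0.0015 0.097 0 0 0 0.03;0.0015 0.0015 0.097 0 0 0 0.03;0.0015 0.0015 0.097 0 0 0 0.03;0.0015 0.0015 0.097 0 0 0 0.03;0.0015 0.0015 0.097 0 0 0 0.03")

```text
clock: 15.07
position: [0.535, 0.28, 0.0221]
tool_rot: [3.139, -0.001, 1.64]
force: [-1.9, -1.6, 11.0]
grip_width: 0.0388
finger_force: 82.0
```

```bash
python3 mv.py .4265 .0015 .14 86.72
```

```text
-0.2702 -0.1271 -0.1186 0.17 -0.07 7.23
pos [0.535  0.28   0.0221] rot [ 1.7983e+02 -6.0000e-02  9.3950e+01] F [-1.9 -1.6 11. ] w 0.0388 t 15.07 q7 -1.03
```

Call:
send_rows(plan="0 0 -0.04 0 0 0 0.03;0 0 -0.08 0 0 0 0.03;0 0 -0.12 0 0 0 0.03;-0.269 -0.127 -0.16 0 0 7.2 0.03;-0.269 -0.127 -0.16 0 0 7.2 0.03;-0.269 -0.127 -0.16 0 0 7.2 0.03;-0.269 -0.127 -0.16 0 0 7.2 0.03;-0.269 -0.127 -0.16 0 0 7.2 0.03;-0.269 -0.127 -0.16 0 0 7.2 0.03;-0.269 -0.127 -0.16 0 0 7.2 0.03")

```text
clock: 15.9
position: [0.4279, 0.0085, 0.1799]
tool_rot: [3.14, 0.001, 1.515]
force: [1.9, -0.4, -3.4]
grip_width: 0.0392
finger_force: 82.7
```

Call:
send_rows(plan="0 0 0.02 0 0 0 0.03;0 0 0.04 0 0 0 0.03;0 0 0.04 0 0 0 0.03;0 0 0.04 0 0 0 0.03")

```text
clock: 16.23
position: [0.4288, 0.0104, 0.1393]
tool_rot: [3.142, 0.0, 1.515]
force: [-0.4, 1.0, -3.2]
grip_width: 0.0388
finger_force: 82.3
```

```bash
python3 mv.py .4266 .0028 .05 86.72; python3 - <<'E'
from h import *
s=grab("side")
for c,a,b in blobs(s["hsv"][:,:,2]<32,12):
    if 330<c[0]<380 and 140<c[1]<210: print(c,a,b)
z=observe()["position"][2]+.05; print(z,proj(s,[.4266,.0015,z-.002]))
E
```

```text
-0.0077 -0.0018 0.0893 0.00 0.01 0.09
pos [0.4288 0.0104 0.1393] rot [1.800e+02 1.000e-02 8.681e+01] F [-0.4  1.  -3.2] w 0.0388 t 16.23 q7 -0.63
[351.58 145.83] 1006 [331 118  41  59]
[349.77 181.43] 122 [343 176  14  12]
[342.6 201.6] 30 [339 199   8   6]
0.1896730405438143 [352.42895149 162.91122486]
```

Short by 8 mm because the move ended early. Shift and settle.

Call:
send_rows(plan="-0.0075 -0.002 0 0 0 0 0.03;-0.0075 -0.002 0 0 0 0 0.03;-0.0075 -0.002 0 0 0 0 0.03;-0.0075 -0.002 0.02 0 0 0 0.03;-0.0075 -0.002 0.025 0 0 0 0.03;-0.0075 -0.002 0.025 0 0 0 0.03")

```text
clock: 16.78
position: [0.4258, 0.003, 0.1128]
tool_rot: [-3.14, -0.0, 1.515]
force: [0.1, 0.5, -2.8]
grip_width: 0.0389
finger_force: 82.5
```

```bash
python3 mv.py .4266 .0028 .05 86.72; python3 - <<'E'
from h import *
s=grab("side")
p=observe()["position"];z=p[2]+.05-.0025; e=proj(s,[.4266,.0015,z]); print("exp",e)
u=int(e[0]);v=int(e[1])
for c,a,b in blobs(s["hsv"][v-6:v+9,u-9:u+10,2]<32,8): print(c+[u-9,v-6],a)
E
```

```text
-0.0002 0.0009 0.0628 -0.11 -0.00 0.09
pos [0.4258 0.003  0.1128] rot [-179.89   -0.     86.81] F [ 0.1  0.5 -2.8] w 0.0389 t 16.78 q7 -0.67
exp [351.95880524 170.46654453]
[344.35 168.78] 49
[357.05 169.8 ] 64
```

Call:
send_rows(plan="0 0.001 0.015 0 0 0 0.03;0 0.001 0.028 0 0 0 0.03;0 0.001 0.038 0 0 0 0.03;0 0.001 0.044 0 0 0 0.03;0 0.001 0.05 0 0 0 0.03;0 0.001 0.056 0 0 0 0.03;0 0.001 0.06 0 0 0 0.03;0 0.001 0.063 0 0 0 0.03;0 0.001 0.065 0 0 0 0.03;0 0.001 0.065 0 0 0 0.03")

```text
clock: 17.67
position: [0.4281, 0.0029, 0.0499]
tool_rot: [3.14, 0.001, 1.515]
force: [-6.1, -1.3, 43.3]
grip_width: 0.0392
finger_force: 88.0
```

Call:
send_rows(plan="0 0 -0.003 0 0 0 0.03;0 0 -0.003 0 0 0 0.06;0 0 -0.003 0 0 0 0.065;0 0 -0.003 0 0 0 0.065;0 0 -0.04 0 0 0 0.065;0 0 -0.08 0 0 0 0.065;0 0 -0.12 0 0 0 0.065;0 0 -0.15 0 0 0 0.062;0 0 -0.15 0 0 0 0.062")

```text
clock: 18.42
position: [0.4293, 0.003, 0.2031]
tool_rot: [3.135, 0.0, 1.514]
force: [-0.6, 1.4, 1.1]
grip_width: 0.0622
finger_force: 0.0
```

```bash
python3 mv.py .544 .3775 .15 70; python3 - <<'E'
from h import *
s=grab("side");t=grab("top")
for P in([.4318,.0965,.1],[.4266,.0015,.1]):
    e=proj(s,P);u,v=int(e[0]),int(e[1])
    print("exp",e,[ (c+[u-6,v-5],a) for c,a,b in blobs(s["hsv"][v-5:v+7,u-6:u+7,2]<32,6)])
crop(s,280,130,400,250,4,"pics/g3.png")
P=[onz(t,c,.05) for c in cv2.boxPoints(cv2.minAreaRect(np.argwhere(mask(t,(18,150,110),(32,255,255))[125:165,170:205])[:,::-1].astype(np.float32)))+[170,125]]; print(np.round(P,3).tolist())
E
```

```text
0.3804 0.0930 0.0535 0.35 -0.04 16.76
pos [0.4293 0.003  0.2031] rot [1.7965e+02 2.0000e-02 8.6760e+01] F [-0.6  1.4  1.1] w 0.0622 t 18.42 q7 -0.51
exp [343.81132609 201.49668137] [(array([343.85, 201.17]), np.int32(41))]
exp [350.91761543 187.19861872] [(array([350.22, 187.56]), np.int32(9))]
[[0.651, 0.418, 0.05], [0.711, 0.386, 0.05], [0.68, 0.335, 0.05], [0.62, 0.367, 0.05]]
```

View pics/g3.png

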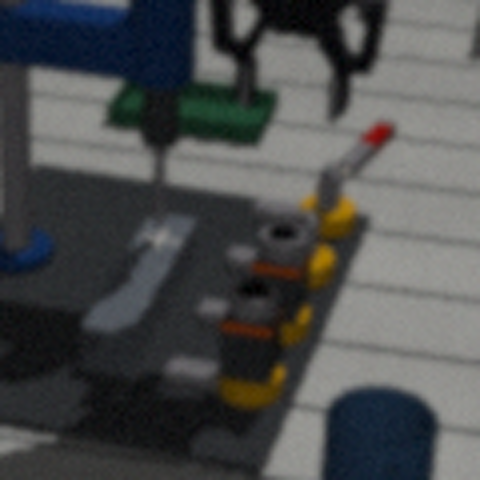

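Both are home. Socket A next. The tape's nearest corner (0.62,0.367) clears the fingers.

Call:
send_rows(plan="0.379 0.091 0.04 0 0 16.8 0.062;0.379 0.091 0.04 0 0 16.8 0.062;0.379 0.091 0.04 0 0 16.8 0.062;0.379 0.091 0.04 0 0 16.8 0.062;0.379 0.091 0.04 0 0 16.8 0.062;0.379 0.091 0.04 0 0 16.8 0.062;0.379 0.091 0.04 0 0 16.8 0.062;0.379 0.091 0.04 0 0 16.8 0.062;0.379 0.091 0.04 0 0 16.8 0.062;0.379 0.091 0.04 0 0 16.8 0.062")

```text
clock: 19.35
position: [0.5386, 0.379, 0.1558]
tool_rot: [-3.14, 0.002, 1.223]
force: [0.1, -0.3, 0.5]
grip_width: 0.0617
finger_force: 0.0
```

Call:
send_rows(plan="0 0 0.03 0 0 0 0.062;0 0 0.04 0 0 0 0.062;0 0 0.04 0 0 0 0.062;0 0 0.04 0 0 0 0.062")

```text
clock: 19.68
position: [0.5391, 0.375, 0.1176]
tool_rot: [-3.141, 0.002, 1.221]
force: [0.7, 0.2, -0.4]
grip_width: 0.0623
finger_force: 0.0
```

```bash
python3 mv.py .544 .3775 .02 70
```

```text
0.0043 0.0038 0.0976 -0.06 0.13 -0.04
pos [0.5391 0.375  0.1176] rot [-1.7994e+02  1.3000e-01  6.9960e+01] F [ 0.7  0.2 -0.4] w 0.0623 t 19.68 q7 -1.42
```

Call:
send_rows(plan="0.004 0.004 0 0 0 0 0.062;0.004 0.004 0.04 0 0 0 0.062;0.004 0.004 0.08 0 0 0 0.062;0.004 0.004 0.0975 0 0 0 0.062;0.004 0.004 0.0975 0 0 0 0.062;0.004 0.004 0.0975 0 0 0 0.03;0.004 0.004 0.0975 0 0 0 0.03;0.004 0.004 0.0975 0 0 0 0.03;0.004 0.004 0.0975 0 0 0 0.03;0.004 0.004 0.0975 0 0 0 0.03")

```text
clock: 20.52
position: [0.5461, 0.3792, 0.0237]
tool_rot: [3.139, -0.003, 1.221]
force: [-0.3, -0.9, 10.4]
grip_width: 0.0383
finger_force: 81.6
```

```bash
python3 mv.py .4211 -.0925 .18 86.72
```

```text
-0.4855 0.0446 -0.1577 0.15 -0.15 -16.77
pos [0.5461 0.3792 0.0237] rot [ 1.7987e+02 -1.7000e-01  6.9950e+01] F [-0.3 -0.9 10.4] w 0.0383 t 20.52 q7 -1.48
```

Call:
send_rows(plan="0 0 -0.04 0 0 0 0.03;0 0 -0.08 0 0 0 0.03;0 0 -0.12 0 0 0 0.03;-0.483 0.045 -0.158 0 0 -16.8 0.03;-0.483 0.045 -0.158 0 0 -16.8 0.03;-0.483 0.045 -0.158 0 0 -16.8 0.03;-0.483 0.045 -0.158 0 0 -16.8 0.03;-0.483 0.045 -0.158 0 0 -16.8 0.03;-0.483 0.045 -0.158 0 0 -16.8 0.03;-0.483 0.045 -0.158 0 0 -16.8 0.03")

```text
clock: 21.35
position: [0.4704, 0.0953, 0.1651]
tool_rot: [3.14, 0.001, 1.515]
force: [1.9, -1.4, -3.2]
grip_width: 0.0387
finger_force: 82.3
```

```bash
python3 mv.py .4212 -.0905 .18 86.72
```

```text
-0.1883 -0.0387 -0.0149 0.12 0.03 0.06
pos [0.4704 0.0953 0.1651] rot [1.7988e+02 3.0000e-02 8.6780e+01] F [ 1.9 -1.4 -3.2] w 0.0387 t 21.35 q7 -0.8
```

Call:
send_rows(plan="-0.187 -0.038 -0.015 0 0 0 0.03;-0.187 -0.038 -0.015 0 0 0 0.03;-0.187 -0.038 -0.015 0 0 0 0.03;-0.187 -0.038 -0.015 0 0 0 0.03;-0.187 -0.038 -0.015 0 0 0 0.03;-0.187 -0.038 0.025 0 0 0 0.03;-0.187 -0.038 0.05 0 0 0 0.03;-0.187 -0.038 0.05 0 0 0 0.03;-0.187 -0.038 0.05 0 0 0 0.03;-0.187 -0.038 0.05 0 0 0 0.03")

```text
clock: 22.18
position: [0.4234, -0.0869, 0.1154]
tool_rot: [3.14, 0.0, 1.516]
force: [1.5, -0.4, -3.3]
grip_width: 0.0391
finger_force: 81.9
```

```bash
python3 mv.py .4212 -.0905 .05 86.72
```

```text
-0.0037 -0.0021 0.0654 0.10 0.02 0.13
pos [ 0.4234 -0.0869  0.1154] rot [1.799e+02 2.000e-02 8.685e+01] F [ 1.5 -0.4 -3.3] w 0.0391 t 22.18 q7 -0.48
```

Call:
send_rows(plan="-0.0035 -0.002 0 0 0 0 0.03;-0.0035 -0.002 0.015 0 0 0 0.03;-0.0035 -0.002 0.03 0 0 0 0.03;-0.0035 -0.002 0.039 0 0 0 0.03;-0.0035 -0.002 0.045 0 0 0 0.03;-0.0035 -0.002 0.051 0 0 0 0.03;-0.0035 -0.002 0.057 0 0 0 0.03;-0.0035 -0.002 0.062 0 0 0 0.03;-0.0035 -0.002 0.066 0 0 0 0.03;-0.0035 -0.002 0.066 0 0 0 0.03")

```text
clock: 23.02
position: [0.4228, -0.0908, 0.0494]
tool_rot: [3.137, 0.001, 1.515]
force: [5.7, -1.9, 13.0]
grip_width: 0.0385
finger_force: 92.6
```

Call:
send_rows(plan="0 0 0.002 0 0 0 0.03;0 0 0.002 0 0 0 0.03")

```text
clock: 23.18
position: [0.4231, -0.0909, 0.0486]
tool_rot: [3.135, 0.002, 1.515]
force: [-4.0, -0.7, 58.4]
grip_width: 0.0391
finger_force: 100.6
```

Call:
send_rows(plan="0 0 -0.004 0 0 0 0.03;0 0 -0.004 0 0 0 0.06;0 0 -0.004 0 0 0 0.065;0 0 -0.004 0 0 0 0.065;0 0 -0.04 0 0 0 0.065;0 0 -0.08 0 0 0 0.065;0 0 -0.12 0 0 0 0.065;0 0 -0.15 0 0 0 0.062;0 0 -0.15 0 0 0 0.062")

```text
clock: 23.93
position: [0.4222, -0.0909, 0.2005]
tool_rot: [3.136, 0.002, 1.514]
force: [0.8, 0.4, -0.3]
grip_width: 0.062
finger_force: 0.0
```

```bash
python3 - <<'E'
from h import *
s=grab("side");t=grab("top")
for P in([.4318,.0965,.1],[.4266,.0015,.1],[.4211,-.0925,.1]):
    e=proj(s,P);u,v=int(e[0]),int(e[1])
    print("exp",e,[ (c+[u-6,v-5],a) for c,a,b in blobs(s["hsv"][v-5:v+7,u-6:u+7,2]<32,4)])
a=cv2.resize(s["color"][130:230,290:390,::-1],None,fx=4,fy=4,interpolation=cv2.INTER_CUBIC)
b=cv2.resize(t["color"][150:250,430:530,::-1],None,fx=4,fy=4,interpolation=cv2.INTER_CUBIC)
cv2.imwrite("pics/g4.png",np.hstack([a,b]))
# marker
r=mask(t,(0,140,80),(8,255,255)); r[:,:430]=0
print([q for q in blobs(r,20)])
m=(t["hsv"][:,:,1]<60)
E
```

```text
exp [343.81132609 201.49668137] [(array([343.85, 201.5 ]), np.int32(48))]
exp [350.91761543 187.19861872] [(array([350.13, 187.57]), np.int32(30))]
exp [357.36772017 174.44018129] [(array([357., 175.]), np.int32(5))]
[]
```

View pics/g4.png

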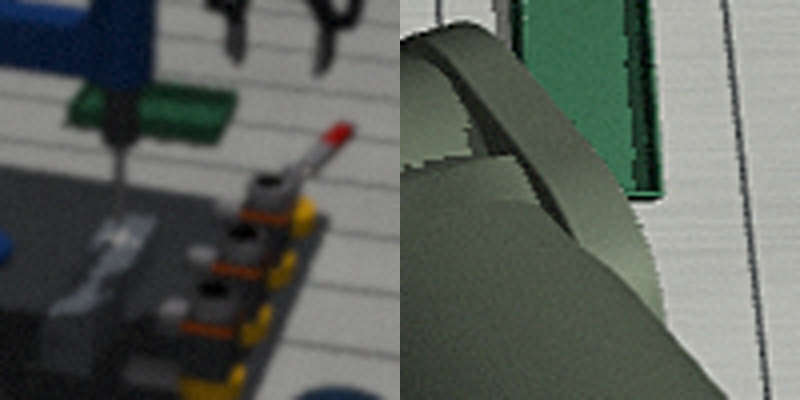

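All three sockets sit home on their discs, and the marker's red end (374,164) hasn't moved. Now the marker and tray poses.

```bash
python3 - <<'E'
from h import *
t=grab("top"); f=lambda p,z:onz(t,np.array(p)/4.5+[435,130]-.4,z)
im=cv2.imread("pics/top0.png"); t["hsv"]=cv2.cvtColor(im,cv2.COLOR_BGR2HSV)
r=mask(t,(0,120,70),(10,255,255)); r[:,:430]=0
yx=np.argwhere(r)[:,::-1].astype(np.float32); R=cv2.minAreaRect(yx); print("red rect",R)
a,b=f((66,469.5),.014),f((247,513),.014); d=a-b; print("marker c",(a+b)/2,"len",np.linalg.norm(d),"yaw",np.degrees(np.arctan2(d[1],d[0])))
q=[f(p,.022) for p in((105,55),(258,55),(272,312),(120,312))]; q=np.array(q); print("tray c",q.mean(0),"L",np.linalg.norm(q[0]-q[3]),"W",np.linalg.norm(q[0]-q[1])); 
for i,j in((0,3),(1,2)): d=q[i]-q[j]; print("yaw",np.degrees(np.arctan2(d[1],d[0])))
s=grab("side"); print("red end side px exp",proj(s,b))
E
python3 mv.py .402 -.29 .12 0
```

```text
red rect ((476.7353515625, 240.55886840820312), (17.220029830932617, 6.5484619140625), 14.03624439239502)
marker c [ 0.40235963 -0.35907773  0.014     ] len 0.10813734347415041 yaw 74.90302799540545
tray c [ 0.58656806 -0.39179942  0.022     ] L 0.15857842922686707 W 0.09320025294152827
yaw -1.5829204184548833
yaw -2.5878132624221704
red end side px exp [376.99810877 159.06301411]
-0.1998 -0.0064 0.0751 -0.06 0.05 86.77
pos [ 0.4197 -0.0909  0.1951] rot [-179.93   -0.     86.77] F [-0.7  0.1 -0.8] w 0.0621 t 24.13 q7 -0.32
```

Call:
send_rows(plan="-0.2685 -0.002 0.03 0 0 11.9 0.05;-0.2685 -0.002 0.03 0 0 11.9 0.05;-0.2685 -0.002 0.03 0 0 11.9 0.05;-0.2685 -0.002 0.03 0 0 11.9 0.05;-0.2685 -0.002 0.03 0 0 11.9 0.05;-0.2685 -0.002 0.03 0 0 11.9 0.05;-0.2685 -0.002 0.07 0 0 11.9 0.05;-0.2685 -0.002 0.11 0 0 11.9 0.05;-0.2685 -0.002 0.12 0 0 11.9 0.05;-0.2685 -0.002 0.12 0 0 11.9 0.05")

```text
clock: 24.97
position: [0.4016, -0.3563, 0.0721]
tool_rot: [-3.135, -0.004, 1.308]
force: [-0.2, 0.7, 1.6]
grip_width: 0.05
finger_force: 0.0
```

Call:
send_rows(plan="0 0 0 0 0 0 0.05;0 0 0 0 0 0 0.05")

```text
clock: 25.13
position: [0.4044, -0.3582, 0.0774]
tool_rot: [3.14, 0.0, 1.308]
force: [1.0, 0.8, 0.6]
grip_width: 0.05
finger_force: 0.0
```

```bash
python3 mv.py .4024 -.359 .006 74.9; python3 - <<'E'
from h import *
s=grab("side"); t=grab("top")
r=mask(s,(0,120,60),(10,255,255)); print([q for q in blobs(r[140:180,355:400],6)])
r=mask(t,(0,140,80),(8,255,255)); print([(q[0]+[430,210],q[1]) for q in blobs(r[210:260,430:520],6)])
E
```

```text
-0.0012 -0.0018 0.0714 0.08 0.03 0.07
pos [ 0.4044 -0.3582  0.0774] rot [1.7992e+02 3.0000e-02 7.4970e+01] F [1.  0.8 0.6] w 0.05 t 25.13 q7 -0.1
[(array([19.33, 23.  ]), np.int32(21), array([16, 21,  7,  5], dtype=int32))]
[(array([475.51, 240.26]), np.int32(95))]
```

Call:
send_rows(plan="-0.001 -0.002 0.035 0 0 0 0.05;-0.001 -0.002 0.07 0 0 0 0.05;-0.001 -0.002 0.07 0 0 0 0.05;-0.001 -0.002 0.07 0 0 0 0.05;-0.001 -0.002 0.07 0 0 0 0.0;-0.001 -0.002 0.07 0 0 0 0.0;-0.001 -0.002 0.07 0 0 0 0.0;-0.001 -0.002 0.07 0 0 0 0.0;-0.001 -0.002 0.07 0 0 0 0.0", grip_force=30)

```text
clock: 25.98
position: [0.4019, -0.36, 0.0079]
tool_rot: [3.139, 0.001, 1.307]
force: [-2.1, 1.6, 15.0]
grip_width: 0.017
finger_force: 29.3
```

```bash
python3 mv.py .5866 -.392 .08 -2.1  .5866 -.392 .02 -2.1
```

```text
0.0172 0.1868 -0.0717 0.18 -0.03 76.96
0.0173 0.1866 -0.0117 0.18 -0.03 76.96
pos [ 0.4019 -0.36    0.0079] rot [1.7985e+02 8.0000e-02 7.4860e+01] F [-2.1  1.6 15. ] w 0.017 t 25.98 q7 -0.18
```

Call:
send_rows(plan="0 0 -0.04 0 0 0 0;0 0 -0.08 0 0 7 0;0.015 0.179 -0.08 0 0 77 0;0.015 0.179 -0.08 0 0 77 0;0.015 0.179 -0.08 0 0 77 0;0.015 0.179 -0.08 0 0 77 0;0.015 0.179 -0.08 0 0 77 0;0.015 0.179 -0.08 0 0 77 0;0.015 0.179 -0.08 0 0 77 0;0.015 0.179 -0.08 0 0 77 0")

```text
clock: 26.82
position: [0.5783, -0.3912, 0.087]
tool_rot: [3.142, -0.001, 0.179]
force: [-0.3, -0.4, -0.5]
grip_width: 0.0169
finger_force: 30.5
```

```bash
python3 mv.py .5786 -.392 .08 -2.1  .5786 -.392 .013 -2.1
```

```text
0.0002 0.0008 0.0070 -0.00 -0.07 12.35
0.0001 0.0008 0.0740 -0.00 -0.07 12.35
pos [ 0.5783 -0.3912  0.087 ] rot [ 1.800e+02 -7.000e-02  1.025e+01] F [-0.3 -0.4 -0.5] w 0.0169 t 26.82 q7 -1.05
```

Call:
send_rows(plan="0 0.001 0 0 0 7 0;0 0.001 0 0 0 12.3 0;0 0.001 0.035 0 0 12.3 0;0 0.001 0.06 0 0 12.3 0;0 0.001 0.073 0 0 12.3 0;0 0.001 0.073 0 0 12.3 0;0 0.001 0.073 0 0 12.3 0.04;0 0.001 0.073 0 0 12.3 0.04;0 0.001 0.03 0 0 12.3 0.04;0 0.001 -0.05 0 0 12.3 0.04")

```text
clock: 27.65
position: [0.5769, -0.3916, 0.0962]
tool_rot: [-3.14, 0.003, -0.03]
force: [0.9, -0.2, 2.0]
grip_width: 0.04
finger_force: 0.0
```

```bash
python3 mv.py .3 -.5 .3 -2
```

```text
-0.2741 0.1162 -0.2033 -0.12 0.16 0.30
pos [ 0.5769 -0.3916  0.0962] rot [-1.7988e+02  1.6000e-01 -1.7000e+00] F [ 0.9 -0.2  2. ] w 0.04 t 27.65 q7 -1.22
```

Call:
send_rows(plan="0 0 -0.04 0 0 0 0.04;0 0 -0.08 0 0 0 0.04;-0.274 0.116 -0.2 0 0 0 0.04;-0.274 0.116 -0.2 0 0 0 0.04;-0.274 0.116 -0.2 0 0 0 0.04;-0.274 0.116 -0.2 0 0 0 0.04;-0.274 0.116 -0.2 0 0 0 0.04;-0.274 0.116 -0.2 0 0 0 0.04;-0.274 0.116 -0.2 0 0 0 0.04;-0.274 0.116 -0.2 0 0 0 0.04")

```text
clock: 28.48
position: [0.2971, -0.5015, 0.299]
tool_rot: [3.139, -0.001, -0.032]
force: [0.4, -1.1, -0.1]
grip_width: 0.0398
finger_force: 0.0
```

```bash
python3 - <<'E'
from m import *
t=grab("top"); s=grab("side")
O,yaw,X,Y=jig(grab("top")) if 0 else (np.array([.5435,-.0522]),np.radians(-3.27),None,None)
crop(t,170,100,510,280,2.3,"pics/z1.png")
e=proj(t,[*O,.048]); print("exp",e)
c=t["color"].min(2).astype(float)
v=np.clip(c[189:194,349:358]-130,0,None).sum(0);h=[np.clip(c[183:192,a:b]-150,0,None).sum(1) for a,b in((347,351),(354,358))]
print("col",(v@np.arange(349,358))/v.sum(),"rows",[(k@np.arange(183,192))/k.sum() for k in h])
for P in([.4318,.0965,.1],[.4266,.0015,.1],[.4211,-.0925,.1]):
    for f in(t,s):
        e=proj(f,P);u,v=int(e[0]),int(e[1])
        print("exp",e.round(1),[ (c+[u-6,v-5],a) for c,a,b in blobs(f["hsv"][v-5:v+7,u-6:u+7,2]<32,4)])
E
```

```text
exp [352.67389587 186.64130519]
col 352.76982097186703 rows [np.float64(187.02573529411765), np.float64(187.12807881773398)]
exp [295.8 228.6] [(array([295.88, 227.99]), np.int32(85))]
exp [343.8 201.5] [(array([343.35, 201.71]), np.int32(17))]
exp [334.8 229.8] [(array([334.72, 229.41]), np.int32(81))]
exp [350.9 187.2] [(array([350.  , 187.15]), np.int32(13))]
exp [373.4 231.1] [(array([373.39, 230.6 ]), np.int32(82))]
exp [357.4 174.4] [(array([356.5, 175. ]), np.int32(4))]
```

View pics/z1.png

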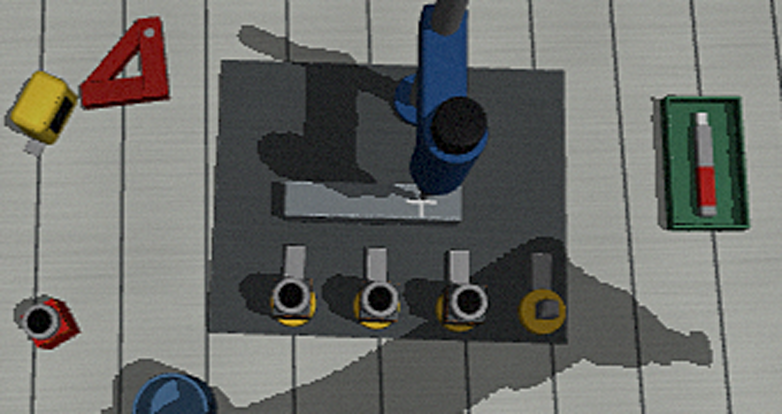

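Three sockets are home, the marker is flat in the tray and the bystanders are in place. The mark is about 1 mm off. One numeric cross-check from the side view.

```bash
python3 - <<'E'
from h import *
s=grab("side");t=grab("top"); print(proj(s,[.5435,-.0522,.048]),proj(s,[.5435,-.0522,.056]))
g=s["color"].min(2).astype(int); print(g[176:196,308:332])
# tube -x long edge in jig frame again + plate front edge -> jig x check
X=np.array([np.cos(-.0571),np.sin(-.0571)]);Y=np.array([-X[1],X[0]]);O=np.array([.5435,-.0522])
c=cv2.cvtColor(t["color"],cv2.COLOR_RGB2GRAY).astype(float)
def edge(xs,r0,r1,sgn,z):
    P=[]
    for x in xs:
        g=sgn*np.diff(c[r0:r1,x-1:x+2].mean(1)); k=int(np.argmax(g)); k=min(max(k,1),len(g)-2); d=(g[k-1]-g[k+1])/(2*(g[k-1]-2*g[k]+g[k+1])+1e-9)
        w=onz(t,(x,r0+.5+k+d),z)[:2]-O; P.append((w@X*1e3,w@Y*1e3))
    P=np.array(P); m=np.polyfit(P[:,1],P[:,0],1); return "slope deg",-np.degrees(m[0]),"x at y=0",m[1],"med",np.median(P[:,0])
print("plate far edge(175)",edge(range(275,340,3),118,135,-1,.008))
print("plate near edge(-155)",edge(range(266,296,2),236,252,1,.008))
print("tube -x edge",edge(range(298,366,3),188,202,-1,.048))
E
```

```text
[319.45791403 188.60120292] [319.50347399 186.57230512]
[[ 40  42  40  43  42  47  47  46  47  45  46  47  54  59  71  80  86  90
   96 102 109 115 116 119]
 [ 41  39  39  41  42  39  36  41  41  42  41  45  49  47  49  47  55  57
   61  65  76  79  87  89]
 [ 40  34  37  38  41  37  42  39  37  39  44  45  49  46  41  44  39  42
   45  47  50  48  58  54]
 [ 38  41  39  39  42  41  41  43  40  38  41  45  46  40  39  42  43  40
   39  44  43  41  40  43]
 [ 35  38  34  39  37  43  39  39  42  42  38  47  48  43  38  39  37  39
   35  37  42  41  40  42]
 [ 40  39  40  42  38  39  39  44  39  39  43  48  46  46  38  42  39  40
   37  42  39  35  41  39]
 [ 42  38  40  47  39  44  41  39  42  39  43  50  48  47  44  48  44  41
   40  43  37  42  44  40]
 [ 39  40  37  40  41  41  42  39  37  47  49  49  50  60  51  54  57  50
   52  48  47  40  41  41]
 [ 41  43  43  42  40  40  42  42  55  58  59  53  54  66  70  70  69  65
   65  63  60  49  42  39]
 [ 39  44  45  45  38  38  44  51  64  74  68  60  65  75  77  77  75  78
   75  70  62  47  42  41]
 [ 42  41  41  45  43  41  49  63 
[... 719 characters left out ...]
 78  79  79  74  71  55  37
   35  37  34  38  43  38]
 [ 38  40  39  33  36  38  45  65  76  74  79  79  79  80  73  62  41  36
   32  34  32  41  41  42]
 [ 38  38  35  34  30  38  53  71  79  79  79  79  78  74  67  50  41  34
   33  35  37  40  41  42]]
plate far edge(175) ('slope deg', np.float64(0.825641385223388), 'x at y=0', np.float64(181.05568409908162), 'med', np.float64(174.92487496865715))
plate near edge(-155) ('slope deg', np.float64(8.560546715014475), 'x at y=0', np.float64(-125.08918857831286), 'med', np.float64(-155.22091180421347))
tube -x edge ('slope deg', np.float64(1.0784847866925649), 'x at y=0', np.float64(-20.458027397502143), 'med', np.float64(-22.05307859005059))
```

Side view puts the cross at (319.6,188.9) against an expected (319.5,188.6), and both plate edges confirm the jig origin. Handing in.

```bash
python3 -c "
from workcell import bot
print(bot.job_done())"
```

```text
the job is handed in; nothing more can be done
None
```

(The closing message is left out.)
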